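# Sort the empty tea tins out of the leaning rack by weight

## Robot

A 6-joint arm with a two-finger parallel gripper is mounted at the origin on a cart in front of the work surface, level with it; the furniture and walls round the work are solid. World frame = base frame: x ahead of the robot, y to its left, z up, the work surface at z = 0. Lengths are in m, angles in rad, forces in N, time in s.
With the tool pointing down it reaches from about 0.3 to 0.875 m from the base axis. Payload 4.2 kg.
Tool frame: the origin (TCP) lies between the finger pads; the fingertips stand 8 mm ahead of it and the grasp point (between the pads) lies 11 mm behind it (r.tcp_to_tips is the z of the fingertips in the tool frame, in m); z points along the fingers, y is the direction in which the jaws open and shut (so a half turn about z gives the same grasp; the last joint's range is limited). The gripper opens to 85 mm and grips with 20 to 120 N. Pads are 22 mm wide; open, the fingers measure 114 mm over their backs; the gripper's body (76 mm by 85 mm) begins 54 mm behind the grasp point. The pads swing forward as they close: fully open they stand 13 mm farther back than shut.
Start: joints at [-0.02, 0.32, 1.565, -0, 1.257, -0.02], TCP at [0.575, 0, 0.239] pointing down, gripper open.
Joint ranges: [-3.11, 3.11], [-0.84, 2.01], [0.21, 2.61], [-1.34, 4.49], [0.05, 2.63], [-2.56, 2.56]. Speed limits (rad/s): [2.57, 2.57, 3.14, 3.14, 3.14, 3.14].

## Interface

Orientations are given as a unit quaternion [x, y, z, w].
In Python, from bench import r gives the robot as it stands.
- The arm moves only by the tool drive_tool, never from a script. Its argument "deltas" is a list of rows, each a list of 7 numbers: the turn, a rotation vector about the tool's x, y, z in rad, then the shift along the tool's x, y, z in m, then the closure, from 0 (fully open) to 1 (shut). In form: [[wx, wy, wz, x, y, z, hand], ...]. A call has exactly 10 rows; each row is the pose to reach, as a shift and turn from the pose commanded when the call began, along the tool's axes at that moment; what a row does not reach only later rows make up. A row lasts 1/12 s, in which the tool goes at most 41.7 mm and 7.16 degrees, less where a joint would pass 70% of its speed; a pose out of reach is approached as far as the arm can. A call with a gripper value outside its range is refused whole. The fingers move at their own pace and stop on an object; "squeeze" is the grip in N (left out, the last holds). Time passes only in rows, so rows that repeat a pose let the fingers close, or fill a call up. It gives the time, the measured TCP pose, the force and the opening at its end, in the units of the state.
- r.get_obs(): the state, without advancing time (a new reading comes with each control period).
- r.read_camera(name): name is "scene" or "side" or "wrist"; returns the picture (420x560x3 uint8, blue, green, red); there is no depth.
- r.camera_model(name): a dict with "K" (3x3 intrinsics, pixels), "world_to_cam" (4x4, takes a point from world to camera coordinates); the wrist camera has in their place "T_tool_cam" (4x4, takes a point from camera to tool coordinates, whose origin is the TCP and whose axes are the flange's). Camera axes: x right, y down, z forward; pixel columns grow to the right and rows downward; lengths in m; the calibration is good to about 2 mm. A picture is of the moment at which its call begins: read the wrist's pose just before it. camera_model takes no time and is no camera call.
- r.job_done(): hands the job in, once; it reports no verdict.
The state is a dict: "clock": time; "q": joint angles; "joint_vel": joint speeds; "effort": joint torques, N m; "ee_pos": TCP position; "tcp_rot": TCP orientation; "contact_force": force on the tool from outside, world axes, zero at the start; "moment": the same for the moment, N m; "finger_gap": finger opening in m.
Only numpy, scipy, OpenCV 4.12 (cv2) and the standard library are available. Lean on these libraries where they do the work, as an engineer would, in place of code of your own. Each camera call takes 0.05 s, during which the arm holds its last target.

## Task

Three look-alike closed tea tins lean in the wooden rack; some are full and some are empty, which you can only feel by lifting them. Stand every empty tin upright on the chopping board, ready for refilling, and leave every full tin in the rack, fully home in a slot. Do not tip a tin over, and leave the salt shaker and the jam jar where they stand.

Things in the scene. Friction and masses are not known exactly. Their poses are not given: they have to be found in the camera images.
- tin_a: one of three look-alike closed square metal tea tins, 50 x 50 x 110 mm tall; lid (top 25 mm) fixed, same width. Origin: centre of the underside; z up to the lid, x and y square to the sides. Leans 30 to 35 deg towards the rack's front, in any of its slots. Empty 0.10 to 0.18 kg, full 0.40 to 0.70 kg: unseen, and which differs each time. Contents rattle 1.5 mm.
- tin_b: one of three look-alike closed square metal tea tins, 50 x 50 x 110 mm tall; lid (top 25 mm) fixed, same width. Origin: centre of the underside; z up to the lid, x and y square to the sides. Leans 30 to 35 deg towards the rack's front, in any of its slots. Empty 0.10 to 0.18 kg, full 0.40 to 0.70 kg: unseen, and which differs each time. Contents rattle 1.5 mm.
- tin_c: one of three look-alike closed square metal tea tins, 50 x 50 x 110 mm tall; lid (top 25 mm) fixed, same width. Origin: centre of the underside; z up to the lid, x and y square to the sides. Leans 30 to 35 deg towards the rack's front, in any of its slots. Empty 0.10 to 0.18 kg, full 0.40 to 0.70 kg: unseen, and which differs each time. Contents rattle 1.5 mm.
- tea_rack: wooden rack fixed to the worktop, 203 mm wide (y), 125 mm deep, 110 mm high at the back. Origin: centre of the underside; front is -x, z up. Three 55 x 55 mm slots at y = -66, 0, 66 mm; centre of each slot's floor at x = 0, z = 33 mm. Slots lean 30 deg to the front: upward along (-0.5, 0, 0.866).
- slot_mid (a point): centre of the middle slot's sloping floor, where a seated tin's origin lies; axes as the rack's. Measured along the leaning slot from this floor, front board and the 11 mm partitions rise 45 mm, the back board 65 mm: of a seated tin the upper 65 mm is bare at the front and 45 mm at the back; neighbours are 16 mm apart.
- chopping_board: wooden chopping board lying flat, fixed, 231 mm (x) by 193 mm (y), 28 mm thick. Origin: centre of its underside; its top is at z = 28 mm. Its -x edge is the one towards the worktop's front. The salt shaker stands on it near the +x edge.
- salt_shaker: bystander: grey salt shaker, 44 mm in diameter, 90 mm tall, standing loose on the chopping board near its +x edge. Origin: centre of the underside, z up.
- jam_jar: bystander: squat glass jam jar with a green lid, 64 mm in diameter, 99 mm tall, loose. Origin: centre of the underside, z up.
- oak_post: obstacle: fixed oak post from floor to ceiling, 123 mm (x) by 93 mm (y), near the left end of this worktop; a wall of the same height runs from it to the back, closing off that end. Origin: centre of its foot, on the floor; z up.

How it is judged:
At the end, for the whole second after the job is handed in: Every empty tin stands upright (within 0.1 rad) on the chopping board, base centre over the board; every full tin is seated in a rack slot, leaning with it (0.40 to 0.65 rad), base at most 8 mm above the slot floor; full and empty are judged by the load they put on board or rack; all at rest (((x of tin_a in the frame of chopping_board between -0.115 and 0.115 m and y of tin_a in the frame of chopping_board between -0.096 and 0.096 m and height (world z) of tin_a between 0.022 and 0.034 m and angle between tin_a's own z axis and vertical below 0.1 rad and contact force between tin_a and chopping_board between 0.3 and 2.5 N) or (x of tin_a in the frame of tea_rack between -0.012 and 0.012 m and y of tin_a in the frame of tea_rack between -0.085 and 0.085 m and z of tin_a in the frame of tea_rack between 0.026 and 0.041 m and angle between tin_a's own z axis and vertical between 0.4 and 0.65 rad and contact force between tin_a and tea_rack above 3.2 N)) and ((x of tin_b in the frame of chopping_board between -0.115 and 0.115 m and y of tin_b in the frame of chopping_board between -0.096 and 0.096 m and height (world z) of tin_b between 0.022 and 0.034 m and angle between tin_b's own z axis and vertical below 0.1 rad and contact force between tin_b and chopping_board between 0.3 and 2.5 N) or (x of tin_b in the frame of tea_rack between -0.012 and 0.012 m and y of tin_b in the frame of tea_rack between -0.085 and 0.085 m and z of tin_b in the frame of tea_rack between 0.026 and 0.041 m and angle between tin_b's own z axis and vertical between 0.4 and 0.65 rad and contact force between tin_b and tea_rack above 3.2 N)) and ((x of tin_c in the frame of chopping_board between -0.115 and 0.115 m and y of tin_c in the frame of chopping_board between -0.096 and 0.096 m and height (world z) of tin_c between 0.022 and 0.034 m and angle between tin_c's own z axis and vertical below 0.1 rad and contact force between tin_c and chopping_board between 0.3 and 2.5 N) or (x of tin_c in the frame of tea_rack between -0.012 and 0.012 m and y of tin_c in the frame of tea_rack between -0.085 and 0.085 m and z of tin_c in the frame of tea_rack between 0.026 and 0.041 m and angle between tin_c's own z axis and vertical between 0.4 and 0.65 rad and contact force between tin_c and tea_rack above 3.2 N)) and linear speed of each of tin_a, tin_b, tin_c below 0.02 m/s); the robot touches nothing.
It fails at once if a tin is tipped over on its side (angle between any of tin_a, tin_b, tin_c's own z axis and vertical above 1.2 rad).
It fails at once if the salt shaker is pushed more than 3 cm from its place or knocked over (distance of salt_shaker from where it was at the start of the episode above 0.03 m or angle between salt_shaker's own z axis and vertical above 0.5 rad).
It fails at once if the jam jar is pushed more than 3 cm from its place or knocked over (distance of jam_jar from where it was at the start of the episode above 0.03 m or angle between jam_jar's own z axis and vertical above 0.5 rad).
It also fails if it takes over 67 s, if anything falls off the work surface, if the arm or the gripper's body presses on something with over 40 N, if the wrist force passes 120 N, or if a joint passes its speed limit or range.

## Working session

There is one attempt and no reset: what is moved stays moved. The work goes in short steps, Python scripts to look and compute and a tool call to move; the robot and the scene stay as the last step left them, time stands still between calls to the robot, and variables do not carry over. Pictures are saved under pics/ and viewed, and the job is handed in when it is done.

Besides the shell and the picture viewer there is one more tool, called in YAML: its name, and indented under it one key for each argument. drive_tool: Moves the arm, as the interface text tells. Its arguments: {"type":"object","properties":{"deltas":{"type":"array"},"squeeze":{"type":"number"}},"required":["deltas"]}

```bash
mkdir -p pics; ls
python3 - <<'E'
from bench import r
import cv2,json,numpy as np
o=r.get_obs();print(o)
for n in ["scene","side","wrist"]:
    cv2.imwrite(f"pics/{n}0.png",r.read_camera(n))
    m=r.camera_model(n)
    for k in m: print(n,k,np.round(np.array(m[k]),4).tolist())
print(r.tcp_to_tips)
E
```

```text
pics
{'clock': 0.0, 'q': array([-2.00001612e-02,  3.20272728e-01,  1.56564858e+00,  6.10442826e-06,
        1.25736858e+00, -2.00181035e-02]), 'joint_vel': array([ 0.00037392, -0.00166243, -0.00015644,  0.00044104,  0.00268296,
       -0.00029881]), 'effort': array([ 7.05825660e-04, -4.15526962e+01, -2.34157133e+01, -1.88356019e-06,
        8.09230405e-03,  1.54784908e-05]), 'ee_pos': array([5.74557746e-01, 1.13227431e-05, 2.38505063e-01]), 'tcp_rot': array([ 7.07100850e-01,  7.07112203e-01, -5.85843523e-04, -6.13959632e-04]), 'contact_force': array([-0.73839077, -0.40009413,  0.0847719 ]), 'moment': array([-0.03769756,  0.01890764, -0.02379991]), 'finger_gap': 0.08536172893519509}
scene K [[489.8536, 0.0, 272.7011], [0.0, 489.8536, 219.6239], [0.0, 0.0, 1.0]]
scene world_to_cam [[0.7418, -0.6706, -0.0036, -0.4468], [-0.5534, -0.6091, -0.5681, 0.0012], [0.3788, 0.4234, -0.8229, 1.5272], [0.0, 0.0, 0.0, 1.0]]
side K [[446.8999, 0.0, 287.4194], [0.0, 446.8999, 216.9266], [0.0, 0.0, 1.0]]
side world_to_cam [[-0.7208, -0.6931, 0.0005, 0.2998], [-0.5746, 0.5972, -0.5596, 0.1387], [0.3876, -0.4037, -0.8287, 1.0325], [0.0, 0.0, 0.0, 1.0]]
wrist K [[334.5592, 0.0, 278.7597], [0.0, 334.5592, 212.2615], [0.0, 0.0, 1.0]]
wrist T_tool_cam [[0.0, -0.9625, -0.2715, 0.0697], [1.0, -0.0003, 0.001, 0.0002], [-0.0011, -0.2715, 0.9625, -0.1354], [0.0, 0.0, 0.0, 1.0]]
0.008
```

View pics/scene0.png

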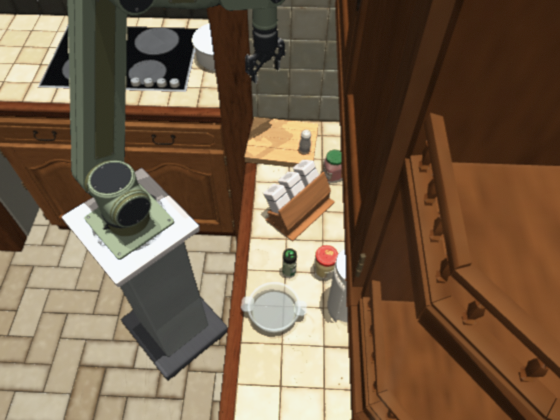

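View pics/side0.png

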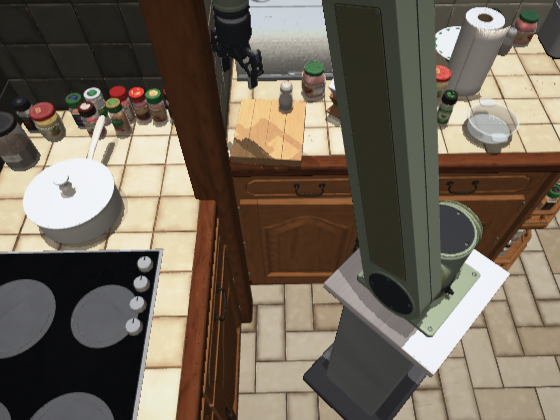

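View pics/wrist0.png

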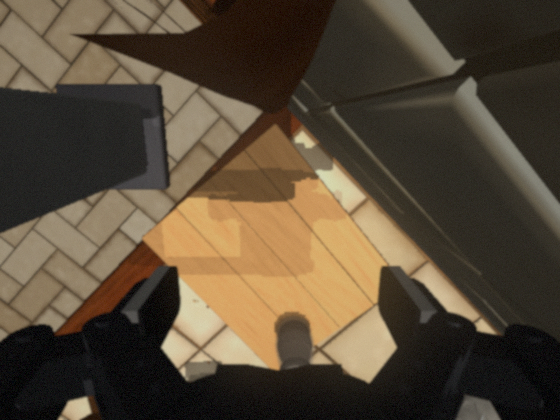

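```bash
cat > h.py <<'E'
import numpy as np,cv2
from bench import r
from scipy.spatial.transform import Rotation as R
def cam(name,o=None):
    m=r.camera_model(name);K=np.array(m["K"])
    if name=="wrist":
        o=o or r.get_obs()
        T=np.eye(4);T[:3,:3]=R.from_quat(o["tcp_rot"]).as_matrix();T[:3,3]=o["ee_pos"]
        C=T@np.array(m["T_tool_cam"])
    else: C=np.linalg.inv(np.array(m["world_to_cam"]))
    return K,C
def ray(KC,uv):
    K,C=KC
    d=C[:3,:3]@np.linalg.solve(K,np.array([uv[0],uv[1],1.]))
    return C[:3,3],d/np.linalg.norm(d)
def plane(KC,uv,z):
    p,d=ray(KC,uv);return p+d*(z-p[2])/d[2]
def tri(rays):
    A=np.zeros((3,3));b=np.zeros(3)
    for p,d in rays:
        M=np.eye(3)-np.outer(d,d);A+=M;b+=M@p
    x=np.linalg.solve(A,b)
    return x,[np.linalg.norm((np.eye(3)-np.outer(d,d))@(x-p)) for p,d in rays]
def proj(KC,X):
    K,C=KC;c=np.linalg.inv(C)@np.append(X,1);u=K@c[:3];return u[:2]/u[2]
E
python3 - <<'E'
from h import *
s=cam("scene")
for n,uv,z in [("board1",(246,160),.028),("b2",(252,120),.028),("b3",(318,123),.028),("b4",(311,163),.028),("salt",(305,147),0.028),("jam",(334,178),0),("rackF",(265,205),.08),("racktop",(318,175),.1),("rackcorner",(288,236),0),("rackcornerR",(334,203),0)]:
    print(n,plane(s,uv,z).round(3))
im=cv2.imread("pics/scene0.png")
cv2.imwrite("pics/z1.png",cv2.resize(im[100:260,220:370],None,fx=4,fy=3.7*1.0,interpolation=cv2.INTER_CUBIC))
E
```

```text
board1 [ 0.415 -0.075  0.028]
b2 [0.552 0.054 0.028]
b3 [ 0.714 -0.114  0.028]
b4 [ 0.565 -0.23   0.028]
salt [ 0.601 -0.165  0.028]
jam [ 0.594 -0.312  0.   ]
rackF [ 0.313 -0.286  0.08 ]
racktop [ 0.499 -0.321  0.1  ]
rackcorner [ 0.326 -0.376  0.   ]
rackcornerR [ 0.52  -0.383  0.   ]
```

View pics/z1.png

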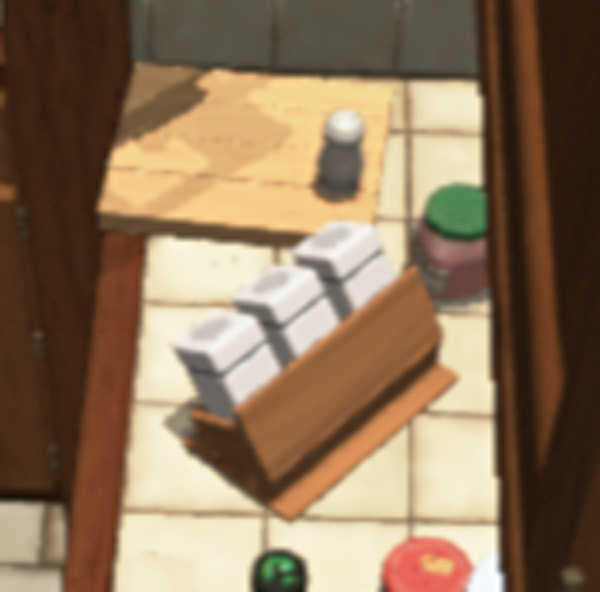

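drive_tool:
  deltas:
    - [0, 0, 0, -0.03, -0.02, -0.02, 0]
    - [0, 0, 0, -0.06, -0.04, -0.04, 0]
    - [0, 0, 0, -0.09, -0.06, -0.05, 0]
    - [0, 0, 0, -0.12, -0.08, -0.06, 0]
    - [0, 0, 0, -0.15, -0.1, -0.07, 0]
    - [0, 0, 0, -0.18, -0.12, -0.08, 0]
    - [0, 0, 0, -0.21, -0.135, -0.09, 0]
    - [0, 0, 0, -0.24, -0.15, -0.1, 0]
    - [0, 0, 0, -0.26, -0.155, -0.1, 0]
    - [0, 0, 0, -0.26, -0.155, -0.1, 0]
  squeeze: 40

```text
clock: 0.98
ee_pos: [0.4188, -0.2633, 0.3397]
tcp_rot: [0.709, 0.706, -0.001, 0.001]
contact_force: [1.0, -0.4, -0.2]
finger_gap: 0.0851
```

Run:
```python
from h import *
import json
o=r.get_obs();im=r.read_camera("wrist");cv2.imwrite("pics/w1.png",im)
json.dump({"p":o["ee_pos"].tolist(),"q":o["tcp_rot"].tolist()},open("w1.json","w"))
print(o["clock"],o["ee_pos"],o["tcp_rot"],o["joint_vel"].round(3),o["contact_force"])
cv2.imwrite("pics/scene1.png",r.read_camera("scene"));cv2.imwrite("pics/side1.png",r.read_camera("side"))
```

```text
0.9833 [ 0.41881859 -0.26332016  0.33969843] [ 7.08706892e-01  7.05502044e-01 -6.72421451e-04  9.77538407e-04] [0.06  0.001 0.032 0.055 0.012 0.051] [ 0.96403711 -0.40631352 -0.20280145]
```

View pics/w1.png

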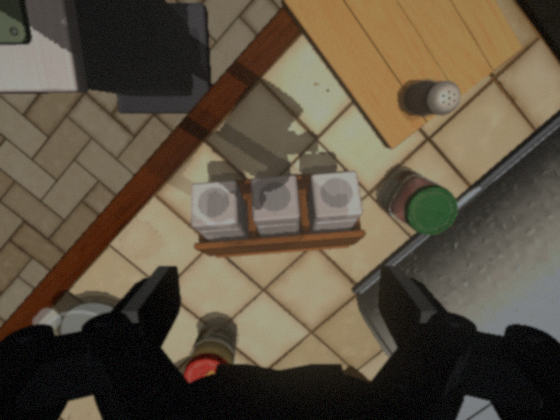

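View pics/side1.png

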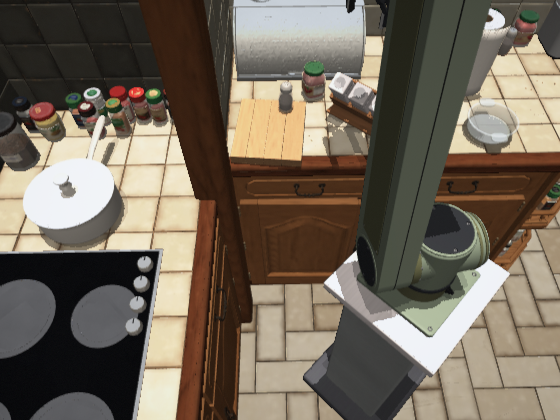

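Run:
```python
from h import *
import json
j=json.load(open("w1.json"));o={"ee_pos":np.array(j["p"]),"tcp_rot":np.array(j["q"])}
k=cam("wrist",o)
for uv in [(213,203),(272,196),(335,188)]: print(plane(k,uv,.128).round(4))
for uv in [(196,249),(364,234)]: print("back top",plane(k,uv,.1).round(4))
for uv in [(395,146)]: print("board",plane(k,uv,.028).round(4))
im=cv2.imread("pics/w1.png")
cv2.imwrite("pics/z2.png",cv2.resize(im[160:260,180:375],None,fx=4,fy=4,interpolation=cv2.INTER_CUBIC))
```

```text
[ 0.3491 -0.2814  0.128 ]
[ 0.4122 -0.274   0.128 ]
[ 0.4789 -0.2657  0.128 ]
back top [ 0.3196 -0.3454  0.1   ]
back top [ 0.5204 -0.3273  0.1   ]
board [ 0.5727 -0.2306  0.028 ]
```

View pics/z2.png

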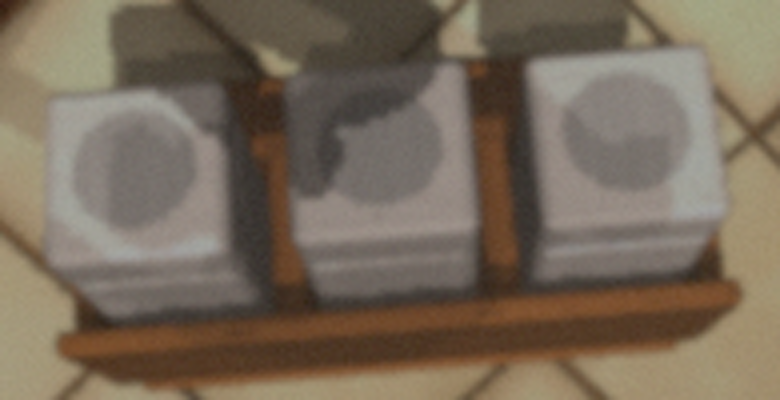

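```bash
cat >> h.py <<'E'
YAW=np.radians(5.8)
def pose_rot(tilt,yaw=YAW,spin=0.):
    # tool x along rack y ; tool z = -(lean axis)
    f=np.array([-np.sin(yaw),np.cos(yaw),0]);x=np.array([np.cos(yaw),np.sin(yaw),0])
    a=np.sin(tilt)*f+np.cos(tilt)*np.array([0,0,1.])
    z=-a
    return np.stack([x,np.cross(z,x),z],1)
def delta(p,M,o=None):
    o=o or r.get_obs()
    M0=R.from_quat(o["tcp_rot"]).as_matrix()
    rv=R.from_matrix(M0.T@M).as_rotvec();d=M0.T@(np.array(p)-o["ee_pos"])
    print("rotvec",rv.round(4),"shift",d.round(4),"ang deg",np.degrees(np.linalg.norm(rv)).round(1),"dist",np.linalg.norm(d).round(3))
    return rv,d
E
python3 - <<'E'
from h import *
M=pose_rot(np.radians(31))
delta([.403,-.174,.30],M)
print(r.get_obs()["q"].round(2))
E
```

```text
rotvec [-0.4406 -0.3973  1.4303] shift [ 0.0855 -0.0169  0.039 ] ang deg 88.7 dist 0.095
[-0.58  0.14  1.55  0.    1.45 -0.58]
```

drive_tool:
  deltas:
    - [-0.035, -0.032, 0.114, 0.007, -0.001, 0.003, 0]
    - [-0.07, -0.063, 0.229, 0.014, -0.003, 0.006, 0]
    - [-0.106, -0.095, 0.343, 0.02, -0.004, 0.009, 0]
    - [-0.141, -0.127, 0.458, 0.027, -0.005, 0.012, 0]
    - [-0.176, -0.159, 0.572, 0.034, -0.007, 0.016, 0]
    - [-0.211, -0.191, 0.686, 0.041, -0.008, 0.019, 0]
    - [-0.247, -0.222, 0.8, 0.048, -0.009, 0.022, 0]
    - [-0.282, -0.254, 0.915, 0.055, -0.011, 0.025, 0]
    - [-0.317, -0.286, 1.03, 0.061, -0.012, 0.028, 0]
    - [-0.352, -0.318, 1.144, 0.068, -0.013, 0.031, 0]

```text
clock: 1.97
ee_pos: [0.4068, -0.191, 0.3083]
tcp_rot: [0.953, 0.21, 0.011, 0.217]
contact_force: [-0.4, -0.3, -0.2]
finger_gap: 0.0852
```

Run:
```python
from h import *
M=pose_rot(np.radians(31))
delta([.403,-.174,.30],M)
o=r.get_obs();print(o["q"].round(2),o["joint_vel"].round(2),o["clock"])
```

```text
rotvec [-0.0955 -0.0877  0.3136] shift [ 0.004  -0.0189  0.0001] ang deg 19.4 dist 0.019
[-0.2  -0.03  1.89 -0.44  1.11  1.1 ] [ 0.6   0.04  0.2  -0.71  0.11  2.17] 1.9667
```

drive_tool:
  deltas:
    - [-0.035, -0.032, 0.114, 0.001, -0.007, 0, 0]
    - [-0.07, -0.063, 0.229, 0.003, -0.014, 0, 0]
    - [-0.09, -0.08, 0.286, 0.004, -0.018, 0, 0]
    - [-0.09, -0.08, 0.286, 0.004, -0.018, 0, 0]
    - [-0.09, -0.08, 0.286, 0.004, -0.018, 0, 0]
    - [-0.09, -0.08, 0.286, 0.004, -0.018, 0, 0]
    - [-0.09, -0.08, 0.286, 0.004, -0.018, 0, 0]
    - [-0.09, -0.08, 0.286, 0.004, -0.018, 0, 0]
    - [-0.09, -0.08, 0.286, 0.004, -0.018, 0, 0]
    - [-0.09, -0.08, 0.286, 0.004, -0.018, 0, 0]

```text
clock: 2.8
ee_pos: [0.4034, -0.1768, 0.301]
tcp_rot: [0.962, 0.064, 0.013, 0.264]
contact_force: [0.4, 0.4, 0.0]
finger_gap: 0.0852
```

Run:
```python
from h import *
import json
M=pose_rot(np.radians(31))
delta([.403,-.174,.30],M)
o=r.get_obs();im=r.read_camera("wrist");cv2.imwrite("pics/w2.png",im)
json.dump({"p":o["ee_pos"].tolist(),"q":o["tcp_rot"].tolist()},open("w2.json","w"))
print(o["clock"],o["ee_pos"],o["q"].round(2),o["joint_vel"].round(3),o["contact_force"])
```

```text
rotvec [-0.0066 -0.0079  0.0303] shift [-0.     -0.0029 -0.0006] ang deg 1.8 dist 0.003
2.8 [ 0.40338079 -0.17677265  0.30096746] [-0.08  0.    1.91 -0.57  1.18  1.57] [ 0.004  0.002  0.002 -0.002  0.001  0.004] [0.43350755 0.37140499 0.00347716]
```

View pics/w2.png

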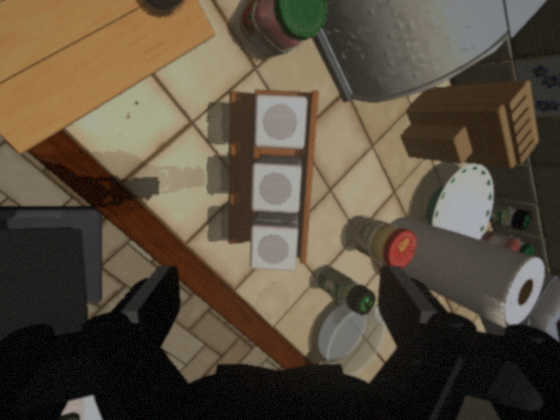

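Run:
```python
import cv2
im=cv2.imread("pics/w2.png")
z=cv2.resize(im[80:280,215:335],None,fx=5,fy=5,interpolation=cv2.INTER_CUBIC)
z=z[:, :]
cv2.imwrite("pics/z3.png",cv2.resize(z,(360,600)) if 0 else cv2.resize(im[80:280,215:335],None,fx=3,fy=3,interpolation=cv2.INTER_CUBIC))
im=cv2.imread("pics/scene1.png")
cv2.imwrite("pics/z4.png",cv2.resize(im[100:260,220:370],None,fx=3.7,fy=3.7,interpolation=cv2.INTER_CUBIC))
```

```text
(no output)
```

View pics/z3.png

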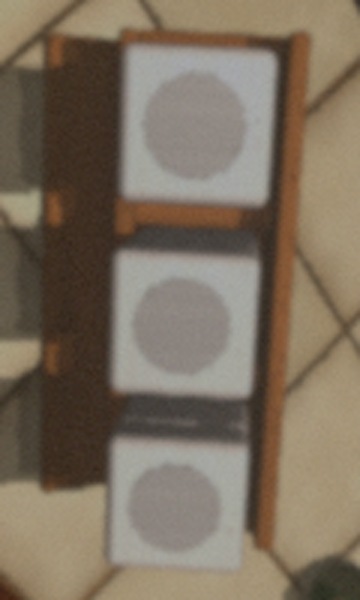

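View pics/z4.png

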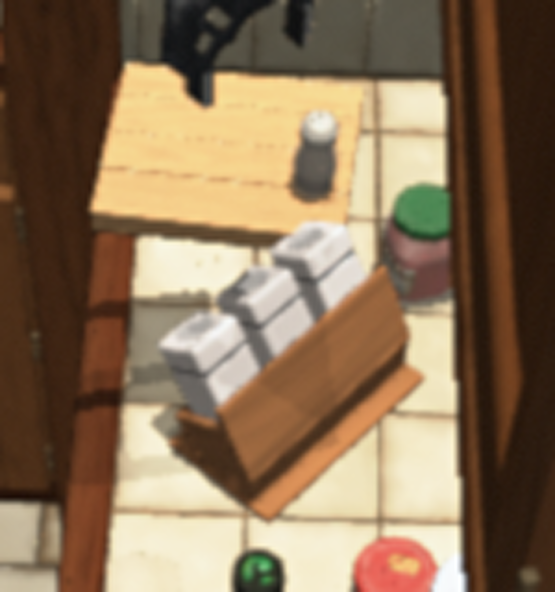

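Run:
```python
from h import *
import json
def L(f):
    j=json.load(open(f));return cam("wrist",{"ee_pos":np.array(j["p"]),"tcp_rot":np.array(j["q"])})
k1,k2=L("w1.json"),L("w2.json")
# order: front+x, back+x, back-x, front-x
w2={"far":[(124,43),(277,50),(270,207),(122,200)],"mid":[(115,250),(261,252),(258,398),(112,393)],"near":[(110,434),(249,438),(241,570),(107,565)]}
w1={"near":[(224,84),(228,252),(48,268),(50,97)],"mid":[(465,66),(477,232),(300,247),(288,72)],"far":[(707,47),(725,212),(543,232),(527,55)]}
for n in w2:
    P=[]
    for a,b in zip(w1[n],w2[n]):
        x,e=tri([ray(k1,(a[0]/4+180,a[1]/4+160)),ray(k2,(b[0]/3+215,b[1]/3+80))]);P.append(x)
    P=np.array(P);c=P.mean(0)
    ex=(P[0]+P[1]-P[2]-P[3])/2;ef=(P[0]+P[3]-P[1]-P[2])/2
    n_=np.cross(ex,ef);n_/=np.linalg.norm(n_)
    print(n,c.round(4),"sizes",np.linalg.norm(ex).round(4),np.linalg.norm(ef).round(4),"axis",n_.round(3),"lean",np.degrees(np.arccos(n_[2])).round(1),"yaw",np.degrees(np.arctan2(ex[1],ex[0])).round(1),"err",(np.array(e)*1000).round(1),P[:,2].round(3))
# rack back board top ends in w1, w2
```

```text
far [ 0.4803 -0.2729  0.1257] sizes 0.0496 0.0489 axis [0.054 0.542 0.838] lean 33.0 yaw 3.0 err [0. 0.] [0.108 0.138 0.14  0.117]
mid [ 0.4153 -0.2772  0.1258] sizes 0.0488 0.0497 axis [0.153 0.578 0.802] lean 36.7 yaw 0.2 err [0.5 0.5] [0.107 0.135 0.145 0.116]
near [ 0.3488 -0.2836  0.1229] sizes 0.0486 0.0491 axis [0.031 0.546 0.837] lean 33.2 yaw 3.1 err [0.5 0.5] [0.107 0.135 0.137 0.112]
```

```bash
sed -i 's/radians(5.8)/radians(5.0)/' h.py
cat >> h.py <<'E'
LID={"far":np.array([.4803,-.2729,.1257]),"mid":np.array([.4150,-.2775,.1255]),"near":np.array([.3488,-.2836,.1240])}
LEAN=np.radians(32)
def at(n,h,lean=LEAN):
    M=pose_rot(lean);return LID[n]-M[:,2]*h,M
E
python3 - <<'E'
from h import *
p,M=at("far",.045);delta(p,M);print(p)
p,M=at("far",-.030);delta(p,M);print(p)
E
```

```text
rotvec [-0.024  -0.0154  0.0423] shift [0.0659 0.0007 0.159 ] ang deg 2.9 dist 0.172
[ 0.47822165 -0.24914438  0.16386216]
rotvec [-0.024  -0.0154  0.0423] shift [0.0647 0.0025 0.234 ] ang deg 2.9 dist 0.243
[ 0.48168557 -0.28873708  0.10025856]
```

drive_tool:
  deltas:
    - [-0.012, -0.008, 0.021, 0.022, 0, 0.02, 0]
    - [-0.024, -0.015, 0.042, 0.044, 0, 0.04, 0]
    - [-0.024, -0.015, 0.042, 0.06, 0, 0.065, 0]
    - [-0.024, -0.015, 0.042, 0.066, 0.001, 0.09, 0]
    - [-0.024, -0.015, 0.042, 0.066, 0.001, 0.115, 0]
    - [-0.024, -0.015, 0.042, 0.066, 0.001, 0.135, 0]
    - [-0.024, -0.015, 0.042, 0.066, 0.001, 0.15, 0]
    - [-0.024, -0.015, 0.042, 0.066, 0.001, 0.159, 0]
    - [-0.024, -0.015, 0.042, 0.066, 0.001, 0.159, 0]
    - [-0.024, -0.015, 0.042, 0.066, 0.001, 0.159, 0]
  squeeze: 30

```text
clock: 3.68
ee_pos: [0.4786, -0.2492, 0.164]
tcp_rot: [0.96, 0.042, 0.012, 0.275]
contact_force: [0.6, -0.6, 0.4]
finger_gap: 0.0855
```

Run:
```python
from h import *
o=r.get_obs();p,M=at("far",-.030);delta(p,M)
k=cam("wrist");im=r.read_camera("wrist");print(proj(k,LID["far"]))
cv2.imwrite("pics/w3.png",im)
print(o["clock"],o["ee_pos"],o["q"].round(2),o["joint_vel"].round(3),o["contact_force"])
```

```text
rotvec [ 0.0001 -0.0002  0.0005] shift [-0.0003 -0.0001  0.0751] ang deg 0.0 dist 0.075
[279.0584906  243.41442522]
3.6833 [ 0.47855062 -0.24919225  0.16400841] [-0.21  0.28  1.97 -0.73  0.86  1.76] [ 0.011 -0.02  -0.013 -0.001  0.004 -0.001] [ 0.57372788 -0.61810882  0.36380265]
```

View pics/w3.png

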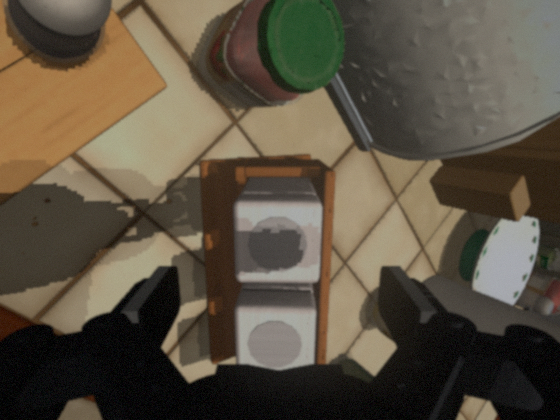

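drive_tool:
  deltas:
    - [0, 0, 0, 0, 0, 0.025, 0]
    - [0, 0, 0, 0, 0, 0.05, 0]
    - [0, 0, 0, 0, 0, 0.068, 0]
    - [0, 0, 0, 0, 0, 0.075, 0]
    - [0, 0, 0, 0, 0, 0.075, 0]
    - [0, 0, 0, 0, 0, 0.075, 1]
    - [0, 0, 0, 0, 0, 0.075, 1]
    - [0, 0, 0, 0, 0, 0.075, 1]
    - [0, 0, 0, 0, 0, 0.075, 1]
    - [0, 0, 0, 0, 0, 0.075, 1]
  squeeze: 30

```text
clock: 4.57
ee_pos: [0.4828, -0.2882, 0.1016]
tcp_rot: [0.96, 0.042, 0.013, 0.276]
contact_force: [-0.8, 4.4, 7.0]
finger_gap: 0.0496
```

Run:
```python
from h import *
o=r.get_obs();p,M=at("far",-.030);delta(p,M)
im=r.read_camera("wrist")
cv2.imwrite("pics/w4.png",im)
print(o["clock"],o["finger_gap"],o["joint_vel"].round(3),o["contact_force"],o["moment"])
```

```text
rotvec [ 0.0009 -0.0029  0.0002] shift [-0.0012 -0.0004  0.0013] ang deg 0.2 dist 0.002
4.5667 0.049638648452266704 [ 0.002 -0.002  0.001  0.002 -0.     0.003] [-0.75688623  4.40929956  6.99796805] [ 0.45602932  0.11236894 -0.0333605 ]
```

View pics/w4.png

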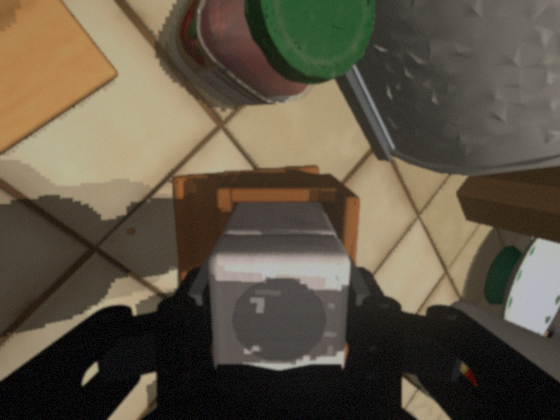

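drive_tool:
  deltas:
    - [0, 0, 0, 0, 0, -0.006, 1]
    - [0, 0, 0, 0, 0, -0.013, 1]
    - [0, 0, 0, 0, 0, -0.02, 1]
    - [0, 0, 0, 0, 0, -0.025, 1]
    - [0, 0, 0, 0, 0, -0.025, 1]
    - [0, 0, 0, 0, 0, -0.025, 1]
    - [0, 0, 0, 0, 0, -0.025, 1]
    - [0, 0, 0, 0, 0, -0.025, 1]
    - [0, 0, 0, 0, 0, -0.025, 1]
    - [0, 0, 0, 0, 0, -0.025, 1]
  squeeze: 40

```text
clock: 5.45
ee_pos: [0.4809, -0.2756, 0.1214]
tcp_rot: [0.96, 0.042, 0.012, 0.275]
contact_force: [0.9, -1.0, 0.5]
finger_gap: 0.0491
```

Run:
```python
from h import *
o=r.get_obs()
print(o["clock"],o["finger_gap"],o["ee_pos"],o["contact_force"],o["moment"])
cv2.imwrite("pics/w5.png",r.read_camera("wrist"))
for i in range(2):
    r.read_camera("side");print(r.get_obs()["contact_force"])
```

```text
5.45 0.04911394093789815 [ 0.4809388  -0.27557492  0.12139746] [ 0.94291408 -0.97425647  0.50847651] [-0.0361215  -0.09837491  0.01559815]
[ 0.90269876 -2.35002106  0.30825413]
[ 1.30698916 -2.1875677  -0.91764619]
```

View pics/w5.png

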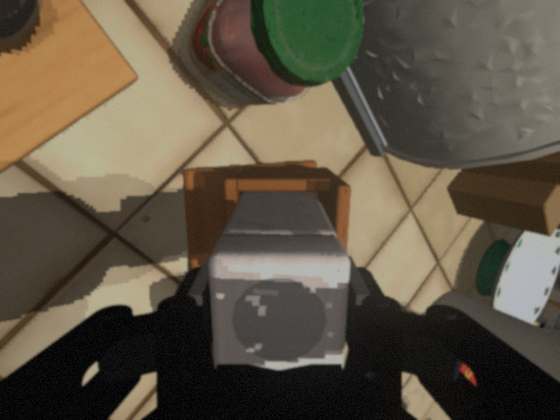

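```bash
cat >> h.py <<'E'
def rows(wps,o=None):
    """wps: list of (p,M) ; print deltas of each from the present pose"""
    o=o or r.get_obs()
    for p,M in wps: delta(p,M,o)
def between(a,b,f):
    Ra=R.from_matrix(a[1]);d=(Ra.inv()*R.from_matrix(b[1])).as_rotvec()
    return np.array(a[0])*(1-f)+np.array(b[0])*f,(Ra*R.from_rotvec(d*f)).as_matrix()
E
python3 - <<'E'
from h import *
a=at("far",.075)
b=(np.array([.568,-.028,.19]),pose_rot(0.))
rows([at("far",.0),at("far",.035),a]+[between(a,b,f) for f in np.arange(1,8)/7])
print(r.get_obs()["contact_force"])
E
```

```text
rotvec [ 0.0001 -0.0005  0.0009] shift [-0.0004 -0.     -0.0051] ang deg 0.1 dist 0.005
rotvec [ 0.0001 -0.0005  0.0009] shift [-0.0003  0.     -0.0401] ang deg 0.1 dist 0.04
rotvec [ 0.0001 -0.0005  0.0009] shift [-0.0003  0.     -0.0801] ang deg 0.1 dist 0.08
rotvec [ 0.0799 -0.0004  0.0009] shift [ 0.0152 -0.0237 -0.095 ] ang deg 4.6 dist 0.099
rotvec [ 0.1597 -0.0004  0.001 ] shift [ 0.0308 -0.0475 -0.11  ] ang deg 9.1 dist 0.124
rotvec [ 0.2395 -0.0004  0.001 ] shift [ 0.0464 -0.0712 -0.125 ] ang deg 13.7 dist 0.151
rotvec [ 3.193e-01 -3.000e-04  1.000e-03] shift [ 0.0619 -0.095  -0.1399] ang deg 18.3 dist 0.18
rotvec [ 3.99e-01 -3.00e-04  1.00e-03] shift [ 0.0775 -0.1187 -0.1549] ang deg 22.9 dist 0.21
rotvec [ 4.788e-01 -3.000e-04  1.000e-03] shift [ 0.093  -0.1425 -0.1698] ang deg 27.4 dist 0.24
rotvec [ 5.586e-01 -2.000e-04  1.000e-03] shift [ 0.1086 -0.1662 -0.1848] ang deg 32.0 dist 0.271
[ 1.30698916 -2.1875677  -0.91764619]
```

drive_tool:
  deltas:
    - [0, 0, 0, 0, 0, -0.02, 1]
    - [0, 0, 0, 0, 0, -0.045, 1]
    - [0, 0, 0, 0, 0, -0.075, 1]
    - [0.08, 0, 0, 0.015, -0.024, -0.095, 1]
    - [0.16, 0, 0, 0.031, -0.048, -0.11, 1]
    - [0.24, 0, 0, 0.046, -0.071, -0.125, 1]
    - [0.32, 0, 0, 0.062, -0.095, -0.14, 1]
    - [0.4, 0, 0, 0.078, -0.119, -0.155, 1]
    - [0.48, 0, 0, 0.093, -0.143, -0.17, 1]
    - [0.559, 0, 0.001, 0.109, -0.166, -0.185, 1]

```text
clock: 6.43
ee_pos: [0.5683, -0.026, 0.1901]
tcp_rot: [0.999, 0.044, -0.001, -0.003]
contact_force: [-0.2, 0.3, -3.0]
finger_gap: 0.0496
```

Run:
```python
from h import *
for i in range(3):
    if i==1: cv2.imwrite("pics/w6.png",r.read_camera("wrist"))
    else: r.read_camera("side")
    o=r.get_obs();print(o["contact_force"])
print(o["clock"],o["finger_gap"],o["ee_pos"],o["joint_vel"].round(3))
delta([.568,-.028,.115],pose_rot(0.))
```

```text
[ 3.73468283  0.05911249 -1.09623182]
[-1.06235901 -1.55747344 -0.78659146]
[ 0.15539859 -0.6924169  -1.26735514]
6.5833 0.04956916949228682 [ 0.56848987 -0.02747771  0.18948167] [-0.014 -0.018  0.036 -0.036  0.007  0.005]
rotvec [-0.0005  0.0014  0.0009] shift [-0.0004  0.0005  0.0745] ang deg 0.1 dist 0.074
```

View pics/w6.png

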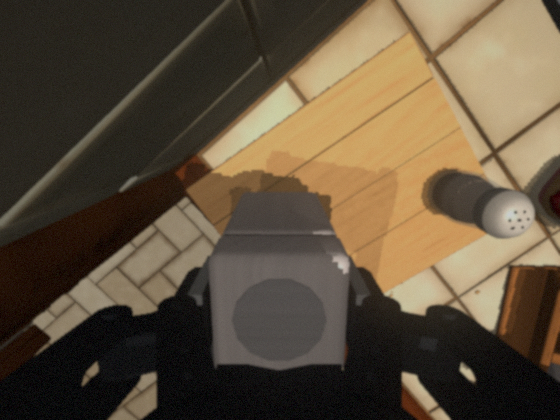

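Run:
```python
from h import *
o=r.get_obs()
k=cam("wrist",o)
C=[plane(k,uv,.028)[:2] for uv in [(188,187),(410,33),(487,236)]]
w1=np.array([.5727,-.2306])
print(np.round(C,4), np.linalg.norm(C[0]-C[1]),np.linalg.norm(C[1]-C[2]))
c=(C[0]+w1)/2;print("centre",c)
ex=(C[1]-C[0]);ex/=np.linalg.norm(ex);ey=np.array([-ex[1],ex[0]])
for t in [(.568,-.028),(.498,-.098)]: print((np.array(t)-c)@ex,(np.array(t)-c)@ey)
```

```text
[[ 0.5702  0.0559]
 [ 0.7116 -0.1193]
 [ 0.548  -0.2248]] 0.22512363778049363 0.1946616510695976
centre [ 0.57145461 -0.08734356]
-0.04834766886593694 0.03458460544351127
-0.037843476069989175 -0.06385147500317025
```

drive_tool:
  deltas:
    - [0, 0, 0, 0, 0, 0.02, 1]
    - [0, 0, 0, 0, 0, 0.04, 1]
    - [0, 0, 0, 0, 0, 0.057, 1]
    - [0, 0, 0, 0, 0, 0.068, 1]
    - [0, 0, 0, 0, 0, 0.073, 1]
    - [0, 0, 0, 0, 0, 0.076, 1]
    - [0, 0, 0, 0, 0, 0.078, 1]
    - [0, 0, 0, 0, 0, 0.079, 1]
    - [0, 0, 0, 0, 0, 0.079, 1]
    - [0, 0, 0, 0, 0, 0.079, 1]

```text
clock: 7.42
ee_pos: [0.5688, -0.0279, 0.1121]
tcp_rot: [0.999, 0.044, 0.001, -0.0]
contact_force: [0.9, -0.3, -2.5]
finger_gap: 0.0496
```

Run:
```python
from h import *
o=r.get_obs()
print(o["clock"],o["finger_gap"],o["ee_pos"],o["contact_force"],o["moment"])
cv2.imwrite("pics/s7.png",cv2.resize(r.read_camera("side")[40:180,200:340],None,fx=4,fy=4))
```

```text
7.4167 0.04964849648754972 [ 0.56877    -0.02794496  0.1120764 ] [ 0.89338595 -0.25140064 -2.47957969] [-0.0091218   0.03037227  0.02940843]
```

View pics/s7.png

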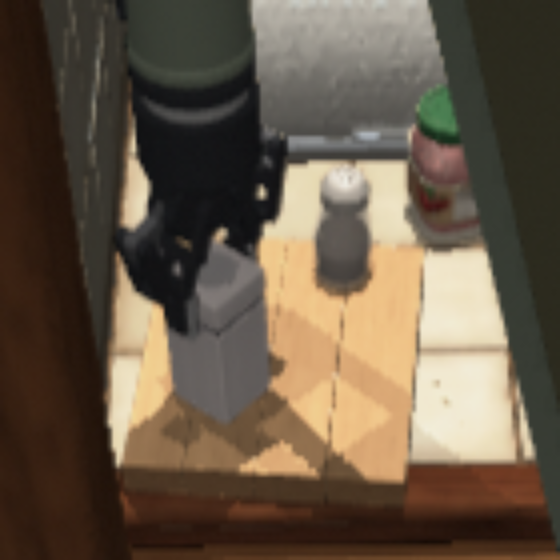

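drive_tool:
  deltas:
    - [0, 0, 0, 0, 0, 0.001, 1]
    - [0, 0, 0, 0, 0, 0.002, 1]
    - [0, 0, 0, 0, 0, 0.003, 1]
    - [0, 0, 0, 0, 0, 0.003, 1]
    - [0, 0, 0, 0, 0, 0.003, 1]
    - [0, 0, 0, 0, 0, 0.003, 1]
    - [0, 0, 0, 0, 0, 0.003, 1]
    - [0, 0, 0, 0, 0, 0.003, 1]
    - [0, 0, 0, 0, 0, 0.003, 1]
    - [0, 0, 0, 0, 0, 0.003, 1]

```text
clock: 8.3
ee_pos: [0.5685, -0.0279, 0.1086]
tcp_rot: [0.999, 0.044, 0.0, -0.0]
contact_force: [-0.3, -0.9, 3.1]
finger_gap: 0.0494
```

drive_tool:
  deltas:
    - [0, 0, 0, 0, 0, 0, 0.6]
    - [0, 0, 0, 0, 0, 0, 0.4]
    - [0, 0, 0, 0, 0, 0, 0]
    - [0, 0, 0, 0, 0, 0, 0]
    - [0, 0, 0, 0, 0, 0, 0]
    - [0, 0, 0, 0, 0, -0.01, 0]
    - [0, 0, 0, 0, 0, -0.03, 0]
    - [0, 0, 0, 0, 0, -0.055, 0]
    - [0, 0, 0, 0, 0, -0.08, 0]
    - [0, 0, 0, 0, 0, -0.1, 0]

```text
clock: 9.13
ee_pos: [0.5688, -0.0279, 0.211]
tcp_rot: [0.999, 0.044, 0.001, -0.0]
contact_force: [0.0, -0.1, -1.0]
finger_gap: 0.0852
```

Run:
```python
from h import *
o=r.get_obs()
print(o["clock"],o["finger_gap"],o["ee_pos"],o["contact_force"])
cv2.imwrite("pics/s8.png",cv2.resize(r.read_camera("side")[40:180,200:340],None,fx=4,fy=4))
o=r.get_obs()
a=(o["ee_pos"],R.from_quat(o["tcp_rot"]).as_matrix())
b=at("mid",.06)
rows([between(a,b,f) for f in [.5,1]]+[at("mid",.045),at("mid",-.03)],o)
```

```text
9.1333 0.08522529554526606 [ 0.56882355 -0.02794691  0.21099892] [ 0.02691896 -0.06614682 -1.02695458]
rotvec [-0.2787 -0.005  -0.0014] shift [-0.0887  0.1015  0.0185] ang deg 16.0 dist 0.136
rotvec [-0.5574 -0.0099 -0.0028] shift [-0.1774  0.203   0.0371] ang deg 31.9 dist 0.272
rotvec [-0.5574 -0.0099 -0.0028] shift [-0.1776  0.211   0.0498] ang deg 31.9 dist 0.28
rotvec [-0.5574 -0.0099 -0.0028] shift [-0.1782  0.2506  0.1135] ang deg 31.9 dist 0.328
```

View pics/s8.png

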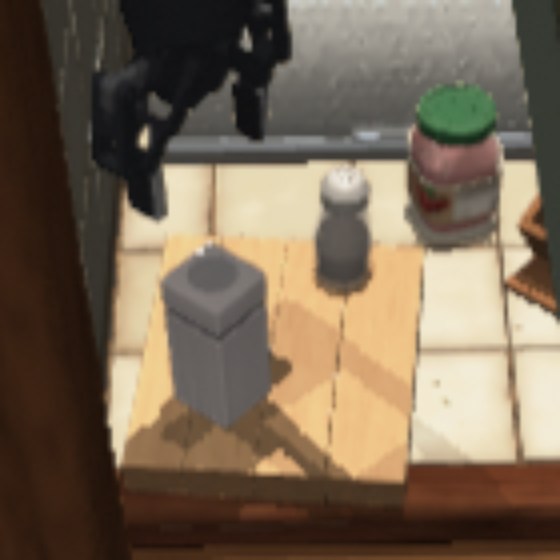

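drive_tool:
  deltas:
    - [-0.07, -0.001, 0, -0.022, 0.025, 0.004, 0]
    - [-0.14, -0.002, -0.001, -0.044, 0.05, 0.008, 0]
    - [-0.21, -0.004, -0.001, -0.066, 0.075, 0.013, 0]
    - [-0.279, -0.005, -0.001, -0.088, 0.101, 0.018, 0]
    - [-0.35, -0.006, -0.002, -0.11, 0.127, 0.023, 0]
    - [-0.42, -0.008, -0.002, -0.132, 0.152, 0.028, 0]
    - [-0.49, -0.009, -0.003, -0.154, 0.177, 0.032, 0]
    - [-0.557, -0.01, -0.003, -0.177, 0.203, 0.038, 0]
    - [-0.557, -0.01, -0.003, -0.178, 0.211, 0.05, 0]
    - [-0.557, -0.01, -0.003, -0.178, 0.211, 0.05, 0]

```text
clock: 10.02
ee_pos: [0.407, -0.2541, 0.1569]
tcp_rot: [0.961, 0.043, 0.005, 0.274]
contact_force: [0.7, -0.2, 0.4]
finger_gap: 0.0854
```

Run:
```python
from h import *
r.read_camera("side")
o=r.get_obs();p,M=at("mid",-.030);delta(p,M)
k=cam("wrist");im=r.read_camera("wrist");print(proj(k,LID["mid"]))
cv2.imwrite("pics/w9.png",im)
print(o["clock"],o["ee_pos"],o["joint_vel"].round(3),o["contact_force"])
```

```text
rotvec [-0.0027  0.0101  0.0047] shift [0.0049 0.0034 0.0703] ang deg 0.7 dist 0.071
[285.31038892 238.18279849]
10.0667 [ 0.40867283 -0.25387187  0.15797963] [ 0.021 -0.006 -0.051  0.009  0.009 -0.004] [0.38377499 0.28268898 0.35676767]
```

View pics/w9.png

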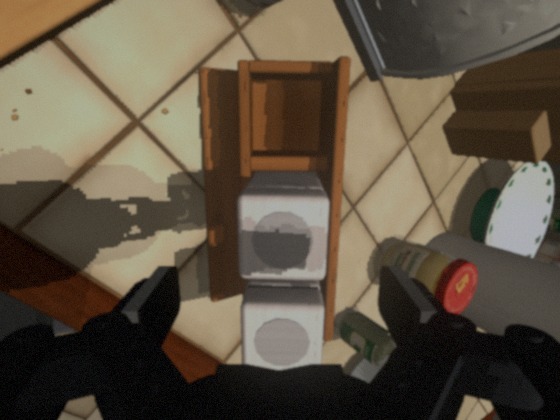

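drive_tool:
  deltas:
    - [0, 0.01, 0.005, 0.002, 0.002, 0.02, 0]
    - [0, 0.01, 0.005, 0.004, 0.003, 0.045, 0]
    - [0, 0.01, 0.005, 0.004, 0.003, 0.063, 0]
    - [0, 0.01, 0.005, 0.004, 0.003, 0.071, 0]
    - [0, 0.01, 0.005, 0.004, 0.003, 0.071, 0]
    - [0, 0.01, 0.005, 0.004, 0.003, 0.071, 1]
    - [0, 0.01, 0.005, 0.004, 0.003, 0.071, 1]
    - [0, 0.01, 0.005, 0.004, 0.003, 0.071, 1]
    - [0, 0.01, 0.005, 0.004, 0.003, 0.071, 1]
    - [0, 0.01, 0.005, 0.004, 0.003, 0.071, 1]
  squeeze: 30

```text
clock: 10.95
ee_pos: [0.4171, -0.293, 0.1006]
tcp_rot: [0.96, 0.042, 0.014, 0.275]
contact_force: [-0.5, 4.7, 7.0]
finger_gap: 0.0499
```

drive_tool:
  deltas:
    - [0, 0, 0, 0, 0, -0.006, 1]
    - [0, 0, 0, 0, 0, -0.013, 1]
    - [0, 0, 0, 0, 0, -0.02, 1]
    - [0, 0, 0, 0, 0, -0.025, 1]
    - [0, 0, 0, 0, 0, -0.025, 1]
    - [0, 0, 0, 0, 0, -0.025, 1]
    - [0, 0, 0, 0, 0, -0.025, 1]
    - [0, 0, 0, 0, 0, -0.025, 1]
    - [0, 0, 0, 0, 0, -0.025, 1]
    - [0, 0, 0, 0, 0, -0.025, 1]
  squeeze: 40

```text
clock: 11.78
ee_pos: [0.4151, -0.2801, 0.1205]
tcp_rot: [0.961, 0.042, 0.013, 0.274]
contact_force: [0.2, -1.8, -3.5]
finger_gap: 0.0494
```

Run:
```python
from h import *
o=r.get_obs()
print(o["clock"],o["finger_gap"],o["ee_pos"],o["contact_force"],o["moment"])
p,M=at("mid",-.030);delta(p,M)
cv2.imwrite("pics/w10.png",r.read_camera("wrist"))
for i in range(2):
    r.read_camera("side");print(r.get_obs()["contact_force"])
```

```text
11.7833 0.04937085635622754 [ 0.41513641 -0.28006014  0.12052343] [ 0.23191922 -1.83667942 -3.45862333] [ 0.21347242 -0.01242707 -0.01718685]
rotvec [-0.0022 -0.0014  0.0005] shift [0.0001 0.0005 0.0244] ang deg 0.2 dist 0.024
[ 1.07768065 -1.64057775 -3.831924  ]
[-0.23780737 -1.78508407 -4.52389369]
```

View pics/w10.png

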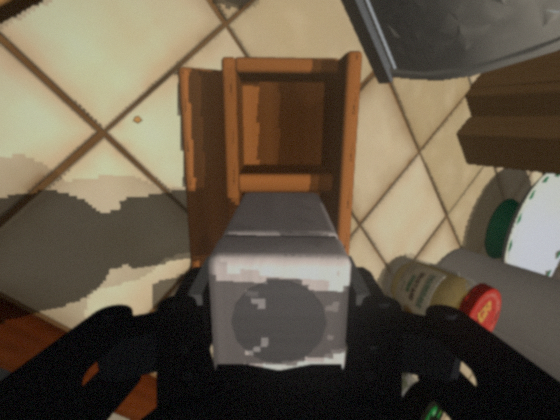

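drive_tool:
  deltas:
    - [0, 0, 0, 0, 0, 0.008, 1]
    - [0, 0, 0, 0, 0, 0.016, 1]
    - [0, 0, 0, 0, 0, 0.022, 1]
    - [0, 0, 0, 0, 0, 0.025, 1]
    - [0, 0, 0, 0, 0, 0.025, 1]
    - [0, 0, 0, 0, 0, 0.025, 0.6]
    - [0, 0, 0, 0, 0, 0.025, 0.3]
    - [0, 0, 0, 0, 0, 0.025, 0]
    - [0, 0, 0, 0, 0, 0.025, 0]
    - [0, 0, 0, 0, 0, 0.025, 0]

```text
clock: 12.77
ee_pos: [0.4162, -0.2932, 0.0992]
tcp_rot: [0.961, 0.042, 0.012, 0.274]
contact_force: [-0.2, 0.1, 1.0]
finger_gap: 0.0854
```

drive_tool:
  deltas:
    - [0, 0, 0, 0, 0, -0.01, 0]
    - [0, 0, 0, 0, 0, -0.03, 0]
    - [0, 0, 0, 0, 0, -0.055, 0]
    - [0, 0, 0, -0.005, 0, -0.075, 0]
    - [0, 0, 0, -0.025, 0, -0.078, 0]
    - [0, 0, 0, -0.045, 0, -0.078, 0]
    - [0, 0, 0, -0.06, 0, -0.078, 0]
    - [0, 0, 0, -0.066, 0, -0.078, 0]
    - [0, 0, 0, -0.066, 0, -0.078, 0]
    - [0, 0, 0, -0.066, 0, -0.078, 0]

```text
clock: 13.6
ee_pos: [0.3475, -0.2582, 0.1658]
tcp_rot: [0.961, 0.042, 0.013, 0.274]
contact_force: [0.5, 0.3, 0.6]
finger_gap: 0.0855
```

Run:
```python
from h import *
r.read_camera("side")
o=r.get_obs();p,M=at("near",-.030);delta(p,M)
k=cam("wrist");im=r.read_camera("wrist");print(proj(k,LID["near"]),proj(k,LID["mid"]))
cv2.imwrite("pics/w11.png",im)
print(o["clock"],o["ee_pos"],o["joint_vel"].round(3),o["contact_force"])
```

```text
rotvec [-0.0018 -0.0027  0.0002] shift [-0.0016 -0.0005  0.0789] ang deg 0.2 dist 0.079
[278.34679798 242.8915137 ] [279.24989626 126.27341248]
13.65 [ 0.3479315  -0.25820343  0.16583848] [ 0.006  0.008 -0.005 -0.002  0.006  0.   ] [ 0.03661242  0.049899   -0.07923147]
```

View pics/w11.png

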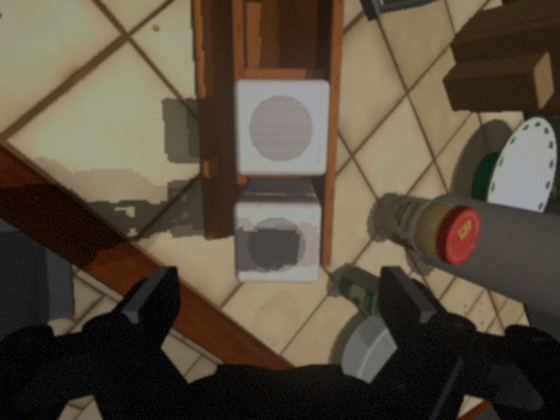

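drive_tool:
  deltas:
    - [0, 0, 0, -0.001, 0, 0.025, 0]
    - [0, 0, 0, -0.001, 0, 0.05, 0]
    - [0, 0, 0, -0.001, 0, 0.07, 0]
    - [0, 0, 0, -0.001, 0, 0.078, 0]
    - [0, 0, 0, -0.001, 0, 0.078, 0]
    - [0, 0, 0, -0.001, 0, 0.078, 1]
    - [0, 0, 0, -0.001, 0, 0.078, 1]
    - [0, 0, 0, -0.001, 0, 0.078, 1]
    - [0, 0, 0, -0.001, 0, 0.078, 1]
    - [0, 0, 0, -0.001, 0, 0.078, 1]
  squeeze: 30

```text
clock: 14.53
ee_pos: [0.3502, -0.299, 0.1001]
tcp_rot: [0.961, 0.043, 0.014, 0.275]
contact_force: [0.4, 1.8, 2.1]
finger_gap: 0.0495
```

drive_tool:
  deltas:
    - [0, 0, 0, 0, 0, -0.006, 1]
    - [0, 0, 0, 0, 0, -0.013, 1]
    - [0, 0, 0, 0, 0, -0.02, 1]
    - [0, 0, 0, 0, 0, -0.025, 1]
    - [0, 0, 0, 0, 0, -0.025, 1]
    - [0, 0, 0, 0, 0, -0.025, 1]
    - [0, 0, 0, 0, 0, -0.025, 1]
    - [0, 0, 0, 0, 0, -0.025, 1]
    - [0, 0, 0, 0, 0, -0.025, 1]
    - [0, 0, 0, 0, 0, -0.025, 1]
  squeeze: 40

```text
clock: 15.37
ee_pos: [0.3483, -0.286, 0.1204]
tcp_rot: [0.961, 0.042, 0.012, 0.274]
contact_force: [0.2, 0.7, -1.1]
finger_gap: 0.0496
```

Run:
```python
from h import *
o=r.get_obs()
print(o["clock"],o["finger_gap"],o["ee_pos"],o["contact_force"],o["moment"])
cv2.imwrite("pics/w12.png",r.read_camera("wrist"))
for i in range(2):
    r.read_camera("side");print(r.get_obs()["contact_force"])
o=r.get_obs()
a=at("near",.075)
m=(np.array([.43,-.16,.20]),pose_rot(np.radians(15)))
b=(np.array([.498,-.092,.19]),pose_rot(0.))
rows([at("near",-.03),at("near",.035),a]+[between(a,b,f) for f in [.2,.4,.6,.8,1]],o)
```

```text
15.3667 0.04955772681746028 [ 0.34833256 -0.28602657  0.12044822] [ 0.23036226  0.71804112 -1.09250613] [ 0.30176001  0.02422332 -0.03219073]
[ 0.04467578  0.23922152 -1.18309383]
[ 1.17744883 -0.95478031 -1.85108052]
rotvec [-0.0022 -0.0011  0.0005] shift [ 0.0007 -0.0001  0.0258] ang deg 0.1 dist 0.026
rotvec [-0.0022 -0.0011  0.0005] shift [ 0.0008 -0.0002 -0.0392] ang deg 0.1 dist 0.039
rotvec [-0.0022 -0.0011  0.0005] shift [ 0.0008 -0.0003 -0.0792] ang deg 0.1 dist 0.079
rotvec [ 0.1095 -0.0011  0.0006] shift [ 0.0339 -0.0235 -0.0942] ang deg 6.3 dist 0.103
rotvec [ 0.2212 -0.0011  0.0007] shift [ 0.067  -0.0467 -0.1091] ang deg 12.7 dist 0.136
rotvec [ 0.3329 -0.001   0.0007] shift [ 0.1001 -0.0699 -0.1241] ang deg 19.1 dist 0.174
rotvec [ 0.4446 -0.001   0.0008] shift [ 0.1332 -0.093  -0.1391] ang deg 25.5 dist 0.214
rotvec [ 0.5563 -0.001   0.0009] shift [ 0.1663 -0.1162 -0.154 ] ang deg 31.9 dist 0.255
```

View pics/w12.png

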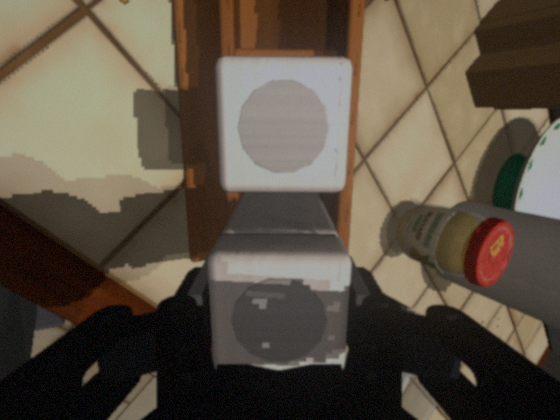

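drive_tool:
  deltas:
    - [0, 0, 0, 0, 0, -0.015, 1]
    - [0, 0, 0, 0, 0, -0.035, 1]
    - [0, 0, 0, 0, 0, -0.055, 1]
    - [0, 0, 0, 0, 0, -0.07, 1]
    - [0, 0, 0, 0, 0, -0.078, 1]
    - [0, 0, 0, 0, 0, -0.078, 1]
    - [0, 0, 0, 0, 0, -0.078, 1]
    - [0, 0, 0, 0, 0, -0.078, 1]
    - [0, 0, 0, 0, 0, -0.078, 1]
    - [0, 0, 0, 0, 0, -0.078, 1]

```text
clock: 16.35
ee_pos: [0.3442, -0.2451, 0.1861]
tcp_rot: [0.961, 0.042, 0.012, 0.274]
contact_force: [-0.6, 0.1, -2.4]
finger_gap: 0.0496
```

Run:
```python
from h import *
for i in range(4):
    o=r.get_obs();print(o["contact_force"],o["moment"],o["ee_pos"]);r.read_camera("side")
o=r.get_obs()
a=(o["ee_pos"],R.from_quat(o["tcp_rot"]).as_matrix())
b=(np.array([.498,-.092,.19]),pose_rot(0.))
rows([between(a,b,f) for f in [.2,.4,.6,.8,1]],o)
```

```text
[-0.63080316  0.10674328 -2.40420799] [0.44041153 0.05900657 0.00458935] [ 0.34421977 -0.24511752  0.1860703 ]
[ 0.03958238 -0.28964083 -2.10663712] [0.42355341 0.07432063 0.06465952] [ 0.3443389  -0.24509838  0.18619067]
[ 0.19545917 -0.82133712 -0.60926345] [0.50108967 0.01960538 0.02218763] [ 0.34442881 -0.24509425  0.18632   ]
[ 0.09949184  0.34984711 -1.18111248] [0.48743718 0.02183489 0.03055411] [ 0.3445043  -0.24507391  0.18647537]
rotvec [ 1.113e-01 -1.000e-04  1.000e-04] shift [ 0.0333 -0.0232 -0.0152] ang deg 6.4 dist 0.043
rotvec [ 0.2225 -0.0003  0.0003] shift [ 0.0665 -0.0465 -0.0305] ang deg 12.7 dist 0.087
rotvec [ 0.3338 -0.0004  0.0004] shift [ 0.0998 -0.0697 -0.0457] ang deg 19.1 dist 0.13
rotvec [ 0.445  -0.0005  0.0006] shift [ 0.133 -0.093 -0.061] ang deg 25.5 dist 0.173
rotvec [ 0.5563 -0.0007  0.0007] shift [ 0.1663 -0.1162 -0.0762] ang deg 31.9 dist 0.217
```

drive_tool:
  deltas:
    - [0.08, 0, 0, 0.023, -0.017, -0.011, 1]
    - [0.159, 0, 0, 0.047, -0.033, -0.022, 1]
    - [0.238, 0, 0, 0.071, -0.05, -0.033, 1]
    - [0.318, 0, 0, 0.095, -0.067, -0.044, 1]
    - [0.397, 0, 0, 0.119, -0.083, -0.055, 1]
    - [0.477, 0, 0, 0.143, -0.1, -0.066, 1]
    - [0.556, 0, 0.001, 0.166, -0.116, -0.076, 1]
    - [0.556, 0, 0.001, 0.166, -0.116, -0.076, 1]
    - [0.556, 0, 0.001, 0.166, -0.116, -0.076, 1]
    - [0.556, 0, 0.001, 0.166, -0.116, -0.076, 1]

```text
clock: 17.38
ee_pos: [0.4969, -0.0925, 0.1897]
tcp_rot: [0.999, 0.044, -0.0, 0.001]
contact_force: [-0.3, 0.3, -2.2]
finger_gap: 0.0496
```

Run:
```python
from h import *
for i in range(3):
    o=r.get_obs();print(o["contact_force"],o["moment"],o["ee_pos"])
    im=r.read_camera("wrist" if i==1 else "side")
    if i==1: cv2.imwrite("pics/w13.png",im)
    if i==2: cv2.imwrite("pics/s13.png",cv2.resize(im[40:180,200:340],None,fx=4,fy=4))
delta([.498,-.092,.1115],pose_rot(0.))
print(r.get_obs()["clock"])
```

```text
[-0.34441203  0.29463908 -2.24856902] [ 0.00842299 -0.00409152  0.05085835] [ 0.49688543 -0.0925093   0.18969793]
[ 0.29393924 -0.33292782 -2.14694784] [-0.03664825 -0.02925841 -0.00935508] [ 0.49663464 -0.09244007  0.18987227]
[-0.13131904 -0.55321242 -1.32193236] [0.00624307 0.01248379 0.01984653] [ 0.49665207 -0.09237268  0.19008123]
rotvec [ 0.001  -0.0004  0.0001] shift [ 0.0012 -0.0003  0.0787] ang deg 0.1 dist 0.079
17.5333
```

View pics/w13.png

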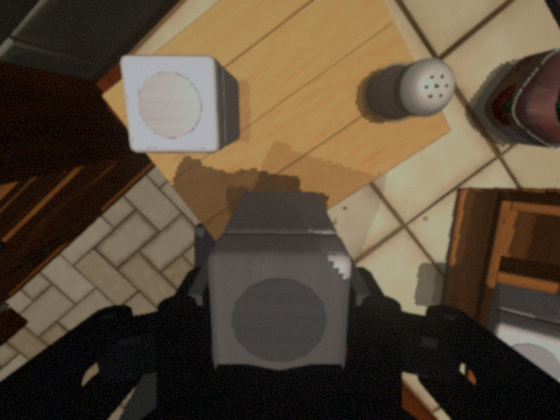

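View pics/s13.png

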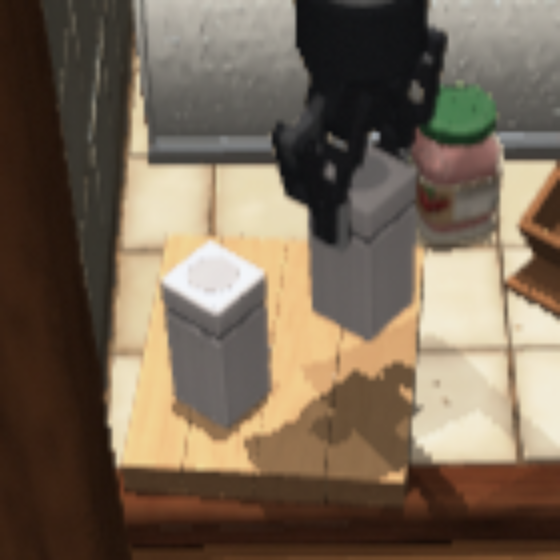

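Run:
```python
from h import *
k=cam("wrist")
A,B=plane(k,(448,127),.028)[:2],plane(k,(332,190),.028)[:2]
C,D=plane(k,(104,98),.028)[:2],plane(k,(190,218),.028)[:2]
t=np.array([.498,-.092])
def dist(P,Q,t):
    d=(Q-P)/np.linalg.norm(Q-P);return d[0]*(t-P)[1]-d[1]*(t-P)[0]
print(A,B,C,D,dist(A,B,t),dist(C,D,t))
t2=np.array([.568,-.028]);print(dist(A,B,t2),dist(C,D,t2))
```

```text
[ 0.57104801 -0.23163648] [ 0.50733564 -0.13919549] [0.56904912 0.06258688] [ 0.46951685 -0.01129447] -0.019096257539826862 0.08178035889530558
-0.11305225753626949 0.07211265522677404
```

drive_tool:
  deltas:
    - [0, 0, 0, 0.008, -0.003, 0, 1]
    - [0, 0, 0, 0.016, -0.006, 0.01, 1]
    - [0, 0, 0, 0.016, -0.006, 0.03, 1]
    - [0, 0, 0, 0.016, -0.006, 0.05, 1]
    - [0, 0, 0, 0.016, -0.006, 0.065, 1]
    - [0, 0, 0, 0.016, -0.006, 0.073, 1]
    - [0, 0, 0, 0.016, -0.006, 0.077, 1]
    - [0, 0, 0, 0.016, -0.006, 0.079, 1]
    - [0, 0, 0, 0.016, -0.006, 0.08, 1]
    - [0, 0, 0, 0.016, -0.006, 0.08, 1]

```text
clock: 18.37
ee_pos: [0.5139, -0.0849, 0.1109]
tcp_rot: [0.999, 0.044, 0.001, 0.0]
contact_force: [0.3, -0.9, -2.0]
finger_gap: 0.0498
```

drive_tool:
  deltas:
    - [0, 0, 0, 0, 0, 0.001, 1]
    - [0, 0, 0, 0, 0, 0.001, 1]
    - [0, 0, 0, 0, 0, 0.002, 1]
    - [0, 0, 0, 0, 0, 0.002, 1]
    - [0, 0, 0, 0, 0, 0.002, 1]
    - [0, 0, 0, 0, 0, 0.002, 1]
    - [0, 0, 0, 0, 0, 0.002, 1]
    - [0, 0, 0, 0, 0, 0.002, 1]
    - [0, 0, 0, 0, 0, 0.002, 1]
    - [0, 0, 0, 0, 0, 0.002, 1]

```text
clock: 19.2
ee_pos: [0.5133, -0.0848, 0.1083]
tcp_rot: [0.999, 0.044, 0.001, 0.0]
contact_force: [0.1, -0.7, -1.3]
finger_gap: 0.0497
```

drive_tool:
  deltas:
    - [0, 0, 0, 0, 0, 0.001, 1]
    - [0, 0, 0, 0, 0, 0.001, 1]
    - [0, 0, 0, 0, 0, 0.002, 1]
    - [0, 0, 0, 0, 0, 0.002, 1]
    - [0, 0, 0, 0, 0, 0.002, 1]
    - [0, 0, 0, 0, 0, 0.002, 1]
    - [0, 0, 0, 0, 0, 0.002, 1]
    - [0, 0, 0, 0, 0, 0.002, 1]
    - [0, 0, 0, 0, 0, 0.002, 1]
    - [0, 0, 0, 0, 0, 0.002, 1]

```text
clock: 20.03
ee_pos: [0.5135, -0.0849, 0.1073]
tcp_rot: [0.999, 0.044, 0.001, 0.0]
contact_force: [-1.9, -0.4, 5.2]
finger_gap: 0.0494
```

Contact; release and rise.

drive_tool:
  deltas:
    - [0, 0, 0, 0, 0, 0, 0.6]
    - [0, 0, 0, 0, 0, 0, 0.4]
    - [0, 0, 0, 0, 0, 0, 0]
    - [0, 0, 0, 0, 0, 0, 0]
    - [0, 0, 0, 0, 0, 0, 0]
    - [0, 0, 0, 0, 0, -0.01, 0]
    - [0, 0, 0, 0, 0, -0.03, 0]
    - [0, 0, 0, 0, 0, -0.055, 0]
    - [0, 0, 0, 0, 0, -0.08, 0]
    - [0, 0, 0, 0, 0, -0.11, 0]

```text
clock: 20.87
ee_pos: [0.5125, -0.0846, 0.2173]
tcp_rot: [0.999, 0.044, -0.0, 0.0]
contact_force: [-0.0, -0.1, -0.0]
finger_gap: 0.0852
```

drive_tool:
  deltas:
    - [0, 0, 0, -0.02, 0.01, -0.03, 0]
    - [0, 0, 0, -0.04, 0.025, -0.05, 0]
    - [0, 0, 0, -0.05, 0.04, -0.07, 0]
    - [0, 0, 0, -0.05, 0.055, -0.08, 0]
    - [0, 0, 0, -0.05, 0.07, -0.08, 0]
    - [0, 0, 0, -0.05, 0.08, -0.08, 0]
    - [0, 0, 0, -0.05, 0.08, -0.08, 0]
    - [0, 0, 0, -0.05, 0.08, -0.08, 0]
    - [0, 0, 0, -0.05, 0.08, -0.08, 0]
    - [0, 0, 0, -0.05, 0.08, -0.08, 0]

```text
clock: 21.7
ee_pos: [0.4701, -0.168, 0.2959]
tcp_rot: [0.999, 0.044, 0.0, -0.0]
contact_force: [0.5, 0.5, -0.6]
finger_gap: 0.0855
```

Run:
```python
from h import *
o=r.get_obs();k=cam("wrist",o)
cv2.imwrite("pics/w14.png",r.read_camera("wrist"))
cv2.imwrite("pics/s14.png",cv2.resize(r.read_camera("side")[40:180,200:400],None,fx=4,fy=4))
cv2.imwrite("pics/c14.png",cv2.resize(r.read_camera("scene")[100:260,220:370],None,fx=3.7,fy=3.7))
print(o["clock"],o["ee_pos"],o["contact_force"])
print(proj(k,LID["mid"]))
for t in [(.568,-.028,.138),(.513,-.085,.138)]: print(proj(k,np.array(t)))
```

```text
21.7 [ 0.47007631 -0.1680476   0.2958567 ] [ 0.53722788  0.53119171 -0.64077402]
[385.18263509 258.76640691]
[118.59205593  66.00628467]
[187.99962    141.22695224]
```

View pics/w14.png

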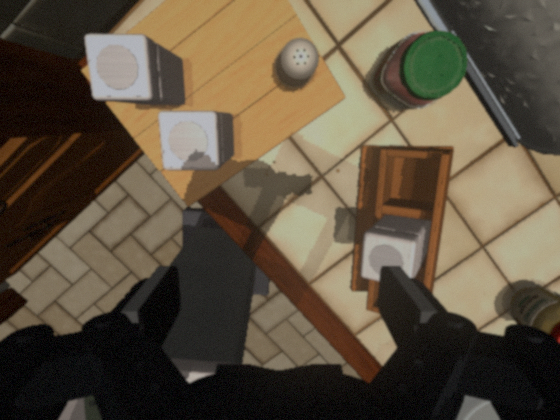

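View pics/s14.png

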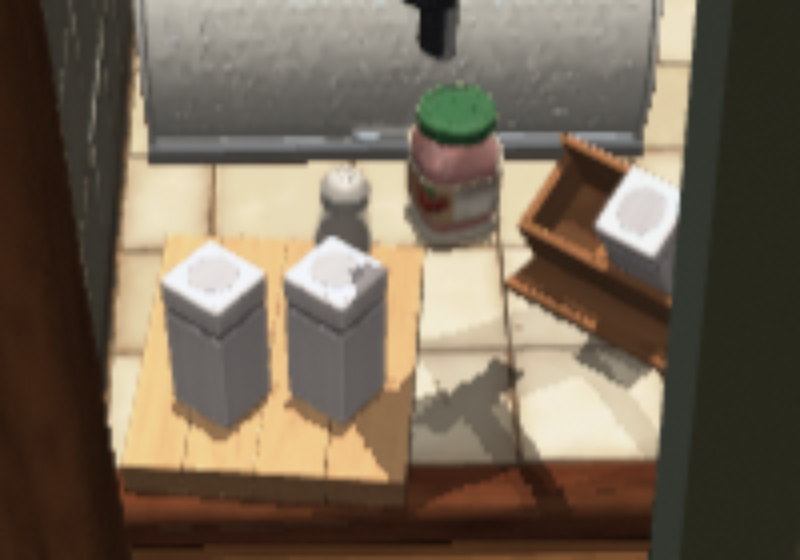

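View pics/c14.png

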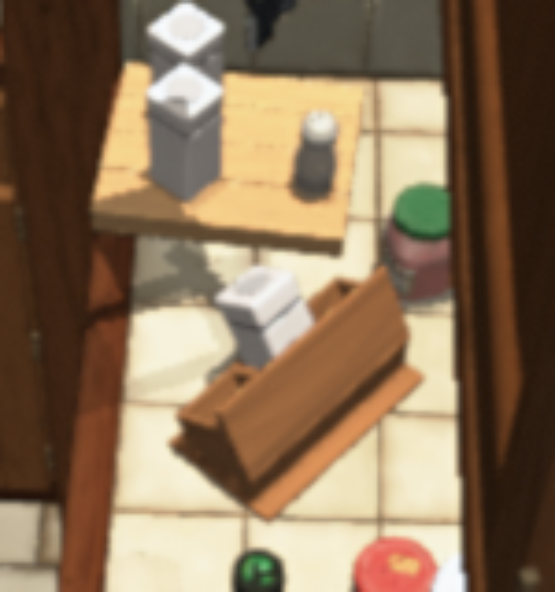

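```bash
python3 -c "
from bench import r
print(r.job_done())"
```

```text
the job is handed in; nothing more can be done
None
```

I lifted all three tins. The two outer ones felt empty, so they now stand upright on the chopping board. The middle one felt full and is back in its slot. I handed the job in at about 22 s; no verdict was reported.

| Slot | Wrist force while held (N, downward) | Judged | Where it is now |
|---|---|---|---|
| Far | about 1 | empty | board, near (0.568, -0.028) |
| Middle | about 4 to 4.5 | full | rack, middle slot |
| Near | about 1 to 2 | empty | board, near (0.513, -0.085) |

**Final checks:** The last wrist, side and scene pictures show both board tins upright and well inside the board's edges. The middle tin's lid is within about 2 px of where I expected for a seated tin. The salt shaker and jam jar look unmoved in the pictures, though I did not measure them. The gripper was open and clear of everything.

**Checks that disagreed:**
- The wrist force wavered by about 1 N, so the weights are rough. Empty and full were still clearly apart.
- I first read the board's angle as -46° and later about -52 to -55°. That would have put the second tin's centre about 19 mm from the edge, so I moved it inward before setting it down.
- While I lifted the near tin, the wrist moment was higher than with the full tin. It was near zero again once the tin hung upright over the board, and I did not find out why.

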